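# Snug up the wing screw of a display riser

## Robot

A 7-joint arm with a two-finger parallel gripper is mounted at the origin on the work surface. World frame = base frame: x ahead of the robot, y to its left, z up, the work surface at z = 0. Lengths are in mm, angles in rad, forces in N, time in s.
With the tool pointing down it reaches from about 425 to 950 mm from the base axis. Payload 16.7 kg.
Tool frame: the origin (TCP) lies on the mounting face of the last link; the fingertips stand 199 mm ahead of it and the grasp point (between the pads) lies 180 mm ahead of it; z points along the fingers, y is the direction in which the jaws open and shut (so a half turn about z gives the same grasp; the last joint's range is limited). The gripper opens to 94 mm and grips with 3 to 60 N. Pads are 16 mm wide; open, the fingers measure 119 mm over their backs; the gripper's body (75 mm by 177 mm) begins 78 mm behind the grasp point.
Start: joints at [1.133, 0.426, 0.074, 1.606, -0.034, 1.111, -0.067], TCP at [191.561, -647.219, 404.667] pointing down, gripper open.
Joint ranges: [-2.85, 2.85], [-0.5, 2.14], [-1.23, 1.37], [0.21, 2.46], [-1.02, 4.16], [0.16, 2.05], [-2.73, 2.73]. Speed limits (rad/s): [1.89, 1.89, 2.39, 2.39, 3.01, 3.01, 3.01].

## Interface

Orientations are given as a unit quaternion [x, y, z, w].
In Python, from plant import env gives the robot as it stands.
- The arm moves only by the shell command python3 -m jog 'ROWS' [FORCE]. ROWS is text: rows parted by semicolons, each of 7 numbers parted by spaces: the shift along the tool's x, y, z normalised to -1 to 1, where 1 is 0.05 m, then the turn, a rotation vector about the tool's x, y, z normalised to -1 to 1, where 1 is 5 degrees, then the closure, from -1 (fully open) to 1 (shut), so that 0 is half open. A call has 1 to 8 rows; each row shifts and turns the commanded pose from where the row before left it, along the tool's axes as they then stand; what a row does not reach is not made up. A row lasts 1/8 s, in which the tool goes at most 62.5 mm and 10.7 degrees, less where a joint would pass 70% of its speed; a pose out of reach is approached as far as the arm can. A call with a number of a shift or a turn outside -1 to 1 is refused whole. A call with a gripper value outside its range is refused whole. The fingers move at their own pace and stop on an object; FORCE is the grip in N (left out, the last holds). Time passes only in rows, so rows that do not move let the fingers close. It gives the time, the measured TCP pose, the force and the opening at its end, in the units of the state.
- env.read_state(): the state, without advancing time (a new reading comes with each control period).
- env.grab_frame(name): name is "scene" or "top"; returns (picture, depth): 480x640x3 uint8, red, green, blue; 480x640 float32, mm along the optical axis (not along the pixel's ray), 0 where there is no reading.
- env.camera_model(name): a dict with "mtx" (3x3 intrinsics, pixels), "rvec" (rotation vector, rad) and "tvec" (3), from world to camera coordinates, as OpenCV has them. Camera axes: x right, y down, z forward; pixel columns grow to the right and rows downward; lengths in mm; the calibration is good to about 2 mm. A picture is of the moment at which its call begins. camera_model takes no time and is no camera call.
- env.finish_job(): hands the job in, once; it reports no verdict.
The state is a dict: "time": time; "joints": joint angles; "dq": joint speeds; "tau": joint torques, N m; "eef_pos": TCP position; "eef_rot": TCP orientation; "force": force on the tool from outside, world axes, zero at the start; "wrist_torque": the same for the moment, N m; "gripper_width": finger opening in mm.
Only numpy, scipy, OpenCV 4.12 (cv2) and the standard library are available. Lean on these libraries where they do the work, as an engineer would, in place of code of your own. Each camera call takes 0.05 s, during which the arm holds its last target.

## Task

The red-and-black wing screw that clamps the display riser has worked loose. Push its wings round clockwise (seen from above) with a fingertip, stroke after stroke, never pinching it and not forcing it, until it stops fully home with the red wing over the white mark. Leave the goods around it where they stand.

Things in the scene. Friction and masses are not known exactly. Their poses are not given: they have to be found in the camera images.
- riser: Fixed display riser with a blue screw clamp at its end. Origin: on the table, under the screw's vertical axis; z up, shelf towards +y. A finger from above can reach the wings anywhere except under the shelf, so it cannot follow a wing all the way round: it must lift and come down again behind the other wing.
- shelf_edge (a point): Middle of the shelf's edge next to the screw, on its top: riser x = 0, y = +35, z = 98 mm. The shelf is 8 mm thick (underside at 90 mm), 160 mm wide (x -80 to +80), and runs to y = +335 mm. It overhangs the outer part of the wings' circle; goods stand on it from y = 110 mm on.
- home_mark (a point): White mark on the blue clamp bridge below the wings, at riser x = +38, y = 0, z = 50 mm. The bridge reaches x -44 to +44, y -15 to +15 mm; its flat top is 50 mm above the table.
- wing_screw (a joint): Turn of the wing screw, rad: 0 = fully home at a hard stop, red wing along riser +x over the white mark. Grows as it is unscrewed, anticlockwise from above: the red wing's angle from riser +x towards +y, up to 1.5 turns; tightening lowers it. Dry friction 0.05 N m (2 N at a wing); it stays where it is left. The screw sinks 0.8 mm per rad (5 mm a turn) as it is tightened.
- push_faces: The two wing faces to push for tightening (clockwise), one on the red and one on the black wing. Origin on the screw's axis, turns with the screw; its x axis points along the red wing. On the red wing (+x) the face lies at y = +5 mm, on the black wing (-x) at y = -5 mm. About 2 N moves a wing; 5 to 20 N against the stop is snug, 50 N is forcing it.
- back_faces: The two opposite wing faces (red wing: y = -5 mm, black wing: y = +5 mm), to be left alone while the others are pushed. Same origin and axes as push_faces.
- screw_center (a point): Point on the screw's axis at mid-height of the wings. The wings are two straight arms in one line, 88 mm from tip to tip, 10 mm thick, reaching 10 mm below and 12 mm above this point; steel stem 9 mm thick between them, 22 mm collar under them. This point is 64 mm above the table when home, up to 8 mm higher when loose.
- red_tip (a point): Outer end of the red wing, mid-height, 44 mm from the axis. The other wing is black.
- gift_red: Loose red gift box with green ribbon, 90 x 60 x 45 mm, on the riser's shelf. Origin under its centre.
- candy_jar: Loose amber jar with red cap, 48 mm wide, 55 mm high, on the shelf. Origin under its centre.
- tree: Loose green toy fir tree, 56 mm wide, 100 mm high. Origin under its centre.
- reindeer: Loose orange toy reindeer, about 96 mm long, 32 mm wide, 108 mm high. Origin on the table under its trunk.
- tape_roll: Loose cardboard-coloured tape roll lying flat, 64 mm wide, 30 mm high. Origin under its centre.
- gift_green: Loose green gift box with yellow ribbon, 80 x 80 x 50 mm. Origin under its centre.
- screwdriver: Loose yellow-handled screwdriver lying on the table, along its x axis.

How it is judged:
By the outcome, as a careful person would: the job done as asked, in the order asked, and still so for the second after the job is handed in, with the robot touching nothing.
It also fails if it takes over 64 s, if anything falls off the work surface, if the arm or the gripper's body presses on something with over 40 N, if the wrist force passes 120 N, or if a joint passes its speed limit or range.

## Working session

There is one attempt and no reset: what is moved stays moved. The work goes in short steps, Python scripts to look and compute and a shell command to move; the robot and the scene stay as the last step left them, time stands still between calls to the robot, and variables do not carry over. Pictures are saved under pics/ and viewed, and the job is handed in when it is done.

```bash
ls; mkdir -p pics
python3 - <<'E'
from plant import env
import cv2,numpy as np
s=env.read_state();print(s['time'],s['eef_pos'],s['eef_rot'],s['gripper_width'],s['force'])
for n in('scene','top'):
    p,d=env.grab_frame(n);cv2.imwrite(f'pics/{n}0.png',p[:,:,::-1]);np.save(f'pics/{n}0.npy',d);np.save(f'pics/{n}0c.npy',p)
    m=env.camera_model(n);R=cv2.Rodrigues(np.array(m['rvec'],float))[0];print(n,np.array(m['mtx']).tolist(),(-R.T@np.array(m['tvec']).ravel()).round(1),R.round(3).tolist())
E
```

```text
pics
0.0 [ 191.52265619 -647.0696308   403.97650852] [ 9.89669379e-01  1.43367033e-01 -1.37920449e-04 -6.29249546e-04] 94.12468624254745 [-0.19804969  0.41503605 -0.0771601 ]
scene [[568.3622896315136, 0.0, 327.0835491860285], [0.0, 568.3622896315136, 247.89945326775438], [0.0, 0.0, 1.0]] [1374.  -256.   803.8] [[0.301, 0.953, -0.02], [0.604, -0.207, -0.77], [-0.738, 0.219, -0.638]]
top [[593.9143957946405, 0.0, 318.01685909635347], [0.0, 593.9143957946405, 237.95124981236472], [0.0, 0.0, 1.0]] [ 344.4   -3.5 1199.9] [[-0.012, -1.0, -0.005], [-0.983, 0.012, -0.184], [0.184, 0.003, -0.983]]
```

View pics/scene0.png

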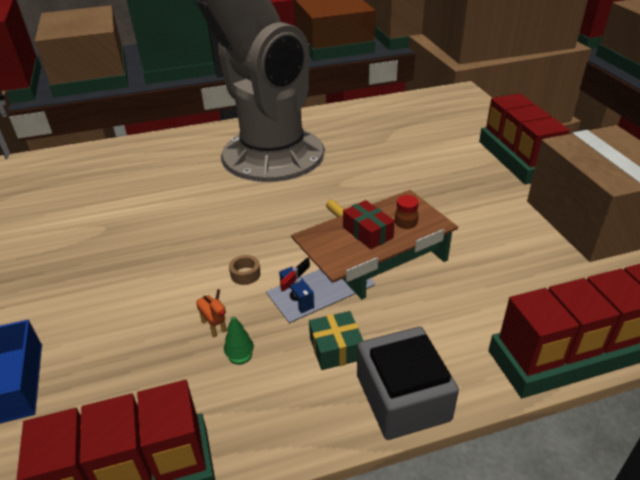

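View pics/top0.png

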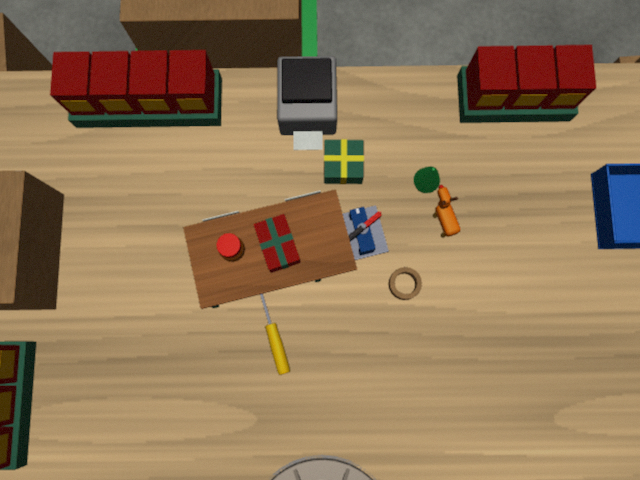

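The top view shows the riser with its shelf running left (+y). The screw is at about (365,226), with the red wing toward upper right (380,213) and the black wing partly under the shelf edge. The tree (427,180), reindeer (447,212), tape roll (405,283) and green gift (344,160) stand around it. Next I'll enlarge and measure.

```bash
cat > h.py <<'E'
import cv2,numpy as np
from plant import env
def cam(n):
    m=env.camera_model(n);R=cv2.Rodrigues(np.array(m['rvec'],float))[0];t=np.array(m['tvec'],float).ravel();return np.array(m['mtx']),R,t
def ray(n,u,v,z):
    K,R,t=cam(n);c=-R.T@t;d=R.T@np.linalg.inv(K)@np.array([u,v,1.]);return c+d*(z-c[2])/d[2]
def proj(n,P):
    K,R,t=cam(n);q=K@(R@np.asarray(P,float)+t);return q[:2]/q[2]
def dep(n,d):
    K,R,t=cam(n);v,u=np.mgrid[:480,:640];p=np.stack([(u-K[0,2])/K[0,0]*d,(v-K[1,2])/K[1,1]*d,d],-1);return (p-t)@R
def masks(p):
    h=cv2.cvtColor(p,cv2.COLOR_RGB2HSV).astype(int);H,S,V=h[...,0],h[...,1],h[...,2]
    return dict(red=((H<8)|(H>172))&(S>150)&(V>100),blue=(H>100)&(H<125)&(S>150)&(V>50),black=(V<60)&(S<120),white=(V>170)&(S<50))
E
python3 - <<'E'
from h import *
for n,(x0,y0,x1,y1) in dict(top=(325,180,425,255),scene=(250,240,350,330)).items():
    p=np.load(f'pics/{n}0c.npy');d=np.load(f'pics/{n}0.npy')
    c=cv2.resize(p[y0:y1,x0:x1],None,fx=6,fy=6,interpolation=cv2.INTER_NEAREST)
    cv2.imwrite(f'pics/{n}0z.png',c[:,:,::-1])
    W=dep(n,d)
    for k,m in masks(p).items():
        mm=np.zeros_like(m);mm[y0:y1,x0:x1]=m[y0:y1,x0:x1]
        v,u=np.nonzero(mm)
        if len(u): print(n,k,len(u),u.mean().round(1),v.mean().round(1),(u.min(),u.max(),v.min(),v.max()),np.median(W[mm],0).round(1))
# shelf
p=np.load('pics/top0c.npy');W=dep('top',np.load('pics/top0.npy'))
m=(abs(W[...,2]-98)<6);m[:180]=0;m[320:]=0;m[:,:180]=0;m[:,365:]=0
m=cv2.morphologyEx(m.astype(np.uint8),cv2.MORPH_OPEN,np.ones((5,5)))
cs=max(cv2.findContours(m,0,1)[0],key=cv2.contourArea)
r=cv2.minAreaRect(cs);print(r)
for b in cv2.boxPoints(r): print(b,ray('top',b[0],b[1],98).round(1))
E
```

```text
top red 97 372.8 218.6 (np.int64(365), np.int64(380), np.int64(212), np.int64(226)) [ 591.6 -106.4   79.1]
top blue 452 362.3 231.2 (np.int64(350), np.int64(374), np.int64(208), np.int64(252)) [563.8 -87.6  50.3]
top black 116 351.3 215.9 (np.int64(325), np.int64(363), np.int64(180), np.int64(240)) [569.3 -70.8  76.5]
top white 12 357.1 210.2 (np.int64(356), np.int64(358), np.int64(208), np.int64(212)) [615.2 -77.9  51.9]
scene red 76 287.5 277.6 (np.int64(280), np.int64(295), np.int64(271), np.int64(283)) [ 593.9 -104.    78.4]
scene blue 222 297.5 285.7 (np.int64(281), np.int64(311), np.int64(268), np.int64(297)) [597.  -86.2  50.1]
scene black 209 303.0 278.6 (np.int64(280), np.int64(349), np.int64(259), np.int64(329)) [573.2 -74.4  66.2]
scene white 6 305.2 292.2 (np.int64(304), np.int64(306), np.int64(291), np.int64(293)) [614.6 -75.9  50.5]
((268.59722900390625, 247.312744140625), (85.08981323242188, 161.30271911621094), 75.80144500732422)
[179.97409 225.84993] [577.8 261.7  98. ]
[336.34927 186.28511] [651.5 -36.3  98. ]
[357.22037 268.77557] [491.6 -72.5  98. ]
[200.84518 308.3404 ] [421.5 218.2  98. ]
```

View pics/top0z.png

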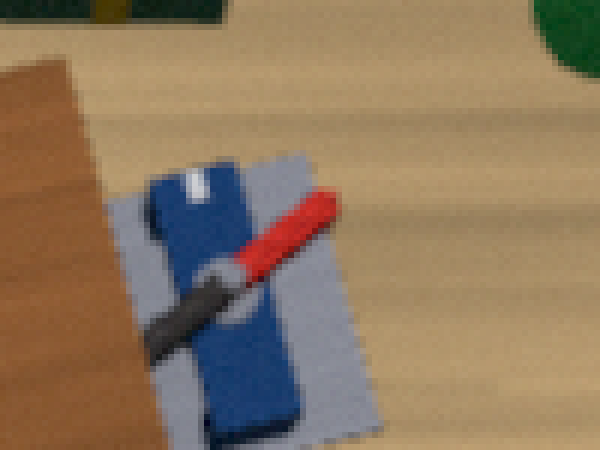

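View pics/scene0z.png

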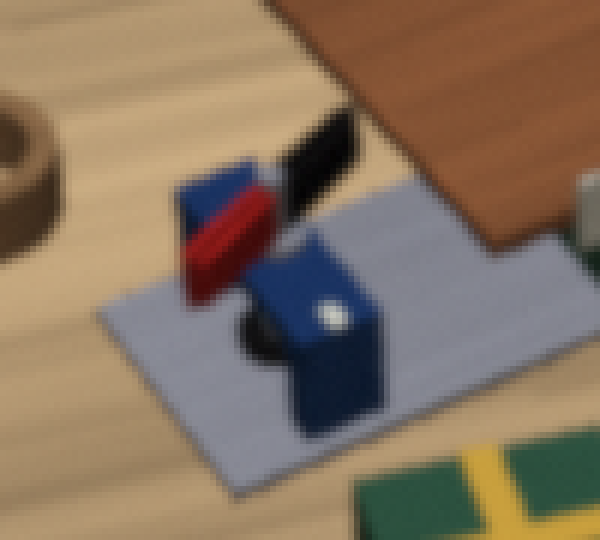

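The zoomed top view shows the red tip at zoom px (330,200), the stem at about (232,280), the white mark at (197,185) and the bridge corners at about (150,178), (237,162), (298,408), (210,432). The shelf hides the black tip. Next I'll fix the riser frame from these points.

Run:
```python
from h import *
def P(x,y,z): return ray('top',325+x/6-.5,180+y/6-.5,z)
a=np.deg2rad(13.4);X=np.array([np.cos(a),np.sin(a)]);Y=np.array([-X[1],X[0]])
p=np.load('pics/top0c.npy');W=dep('top',np.load('pics/top0.npy'))
print('bridge corners');B=[P(*q,50)[:2] for q in((150,178),(237,162),(298,408),(210,432))];print(np.round(B,1),np.mean(B,0))
print('stem',P(232,280,80))
m=P(197,185,50)[:2];print('mark',m,'axis',m-38*X)
c1=np.array([651.5,-36.3]);c2=np.array([491.6,-72.5]);print('edge axis',(c1+c2)/2-35*Y)
k=masks(p)['red'];k[:205]=0;k[230:]=0;k[:,:360]=0;k[:,:]&=(np.arange(640)<385)
r=cv2.fitLine(np.argwhere(k)[:,::-1].astype(np.float32),cv2.DIST_L2,0,.01,.01).ravel()
q=W[k];print('red top z',np.percentile(q[:,2],[10,50,90]))
A=ray('top',r[2],r[3],78);Bq=ray('top',r[2]+10*r[0],r[3]+10*r[1],78);d=Bq-A
print('wing dir deg',np.rad2deg(np.arctan2(d[1],d[0]))-13.4, 'pt',A)
ax=np.array([579.5,-87.5]); n=np.array([-d[1],d[0]])[:2]/np.hypot(*d[:2]); print('axis offset from red line',n@(ax-A[:2]))
for o in [('tree',427,180,50),('reindeer',447,212,50),('tape',405,283,15),('gift',344,160,50)]:
  w=ray('top',*o[1:])[:2]-ax;print(o[0],w@X,w@Y)
```

```text
bridge corners
[[ 617.5  -63. ]
 [ 622.6  -92. ]
 [ 539.7 -109.8]
 [ 532.1  -80.8]] [577.9620785 -86.4102925]
stem [576.47074998 -87.06893633  80.        ]
mark [614.94903457 -78.54785408] axis [577.9835512  -87.35427441]
edge axis [579.66117662 -88.44715574]
red top z [75.4660165  79.13146217 82.52969617]
wing dir deg -64.47196881253628 pt [ 591.6434494  -106.28126184   78.        ]
axis offset from red line 2.3542636463360513
tree 62.80437465361881 -150.7893267275138
reindeer -10.167026913351979 -171.0739249279936
tape -123.48045478794998 -58.02143472737462
gift 144.00772566272548 0.0015894275580042795
```

The riser angle is about 13° and the screw axis is at about (578,-87). The red wing is at about 294° (5.1 rad), and its top height of 79–80 mm agrees with that. Two strokes should do it, red first and then black. I'll close the fingers and move over.

```bash
python3 -m jog '0 0 0 0 0 0.7 1; 0.76 -0.63 0 0 0 0 1; 0.76 -0.63 0 0 0 0 1; 0.76 -0.63 0 0 0 0 1; 0.76 -0.63 0 0 0 0 1; 0.76 -0.63 0 0 0 0 1; 0.76 -0.63 0 0 0 0 1; 0.76 -0.63 0 0 0 0 1' 10
cat >> h.py <<'E'
AX=np.array([578.,-87.]);a_=np.deg2rad(13.)
Xr=np.array([np.cos(a_),np.sin(a_)]);Yr=np.array([-Xr[1],Xr[0]])
def st():
    s=env.read_state();e=np.array(s['eef_pos']);d=e[:2]-AX
    from scipy.spatial.transform import Rotation as Ro
    M=Ro.from_quat(s['eef_rot']).as_matrix();f=np.array(s['force'])
    print('t',round(s['time'],2),'riser xy',(d@Xr).round(1),(d@Yr).round(1),'tip z',(e[2]-199).round(1),'toolx deg',np.rad2deg(np.arctan2(M[1,0],M[0,0])).round(2),'F riser',(f[:2]@Xr).round(1),(f[:2]@Yr).round(1),f[2].round(1),'w',round(s['gripper_width'],1))
    return s
E
python3 -c "
from h import *;st()"
```

```text
time: 1.1
eef_pos: [401.9, -371.1, 404.6]
eef_rot: [0.994, 0.113, -0.0, -0.0]
force: [0.3, -1.5, -0.1]
gripper_width: 17.6
t 1.1 riser xy -235.5 -237.2 tip z 205.6 toolx deg 12.98 F riser -0.1 -1.6 -0.1 w 17.6
```

```bash
python3 -m jog '0.76 -0.63 0 0 0 0 1; 0.76 -0.63 0 0 0 0 1; 0.76 -0.63 0 0 0 0 1; 0.76 -0.63 0 0 0 0 1; 0.76 -0.63 0 0 0 0 1; 0.76 -0.63 0 0 0 0 1; 0.76 -0.6 0 0 0 0 1; 0 0 0 0 0 0 1'; python3 -c "
from h import *;st()"
```

```text
time: 2.1
eef_pos: [612.7, -95.6, 404.0]
eef_rot: [0.993, 0.116, -0.0, -0.001]
force: [0.1, -0.8, 1.1]
gripper_width: 0.7
t 2.1 riser xy 31.9 -16.2 tip z 205.0 toolx deg 13.28 F riser -0.0 -0.8 1.1 w 0.7
```

```bash
python3 -m jog '0.08 0 0.5 0 0 0 1; 0 0 0.6 0 0 0 1; 0 0 0.6 0 0 0 1; 0 0 0.5 0 0 0 1; 0 0 0 0 0 0 1'
python3 - <<'E'
from h import *;st()
for n,(x0,y0,x1,y1) in dict(top=(310,165,430,255),scene=(230,200,370,320)).items():
    p,d=env.grab_frame(n);c=cv2.resize(p[y0:y1,x0:x1],None,fx=5,fy=5);cv2.imwrite(f'pics/{n}1z.png',c[:,:,::-1])
E
```

```text
time: 2.72
eef_pos: [614.1, -99.2, 292.9]
eef_rot: [0.994, 0.113, -0.002, -0.0]
force: [0.7, 0.5, 0.6]
gripper_width: 0.6
t 2.73 riser xy 32.4 -20.0 tip z 93.9 toolx deg 12.95 F riser 0.8 0.4 0.6 w 0.6
```

View pics/scene1z.png

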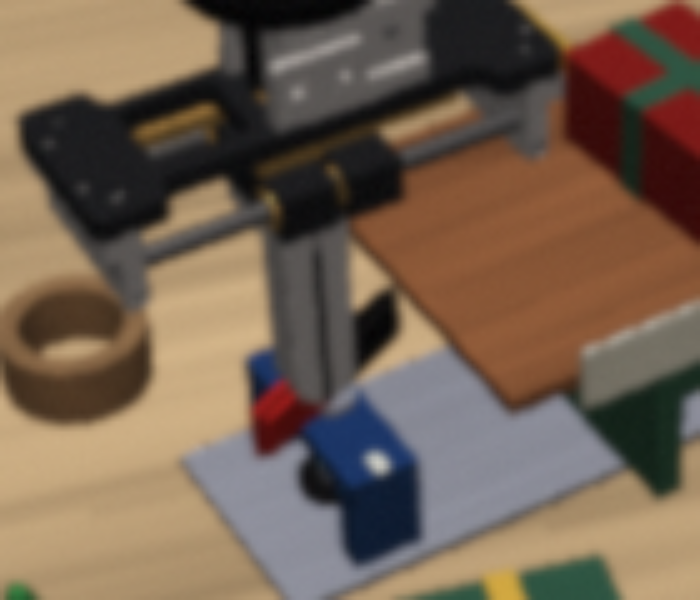

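View pics/top1z.png

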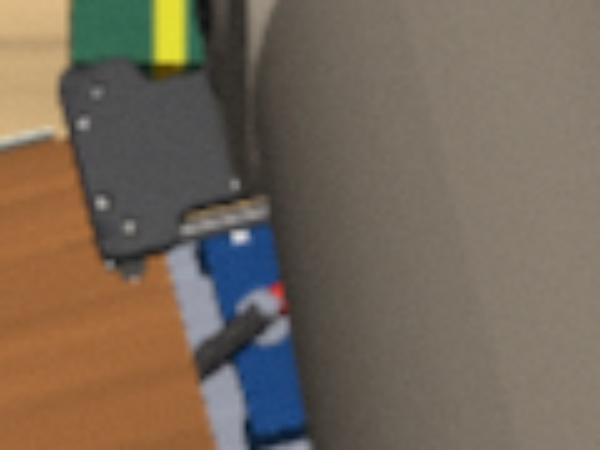

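The scene view shows the closed fingertip above and behind the red wing (tip at about (320,395) zoomed). The brackets clear the tape roll and the gift. Now to shift outward a little and descend.

```bash
python3 -m jog '0.06 -0.04 0 0 0 0 1; 0 0 0.3 0 0 0 1; 0 0 0.3 0 0 0 1; 0 0 0 0 0 0 1;0 0 0 0 0 0 1'
python3 - <<'E'
from h import *;st()
for n,(x0,y0,x1,y1) in dict(scene=(230,200,370,320)).items():
    p,d=env.grab_frame(n);c=cv2.resize(p[y0:y1,x0:x1],None,fx=5,fy=5);cv2.imwrite(f'pics/{n}2z.png',c[:,:,::-1])
E
```

```text
time: 3.45
eef_pos: [617.6, -95.9, 264.6]
eef_rot: [0.994, 0.113, -0.0, -0.0]
force: [-0.6, 0.3, -0.2]
gripper_width: 0.4
t 3.45 riser xy 36.6 -17.6 tip z 65.6 toolx deg 12.99 F riser -0.5 0.4 -0.2 w 0.4
```

View pics/scene2z.png

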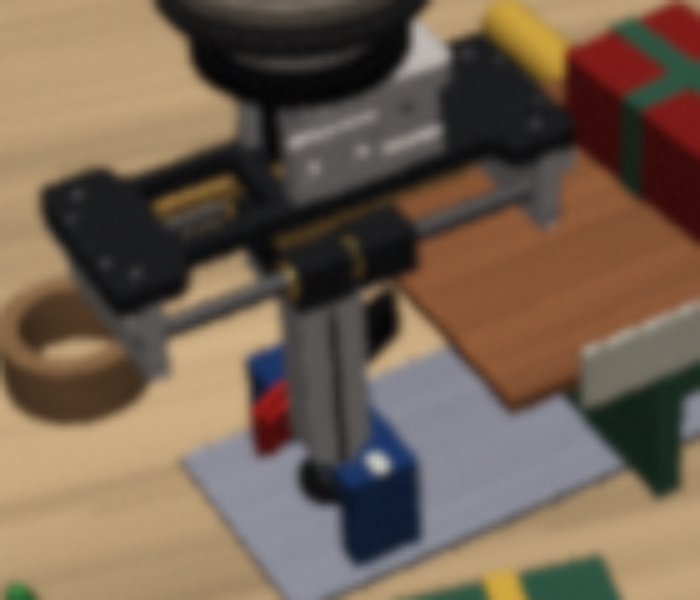

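The finger stands on the push side of the red wing, clear of the bridge and shelf. First stroke:

```bash
python3 -m jog '-0.11 0.03 0.04 0 0 0 1; -0.11 0.03 0 0 0 0 1; -0.12 0.07 0 0 0 0 1; -0.12 0.08 0 0 0 0 1; -0.07 0.04 0 0 0 0 1; -0.07 0.04 0 0 0 0 1; -0.1 0.02 0 0 0 0 1; -0.1 0.01 0 0 0 0 1'; python3 -c "
from h import *;st()"
```

```text
time: 4.5
eef_pos: [581.9, -120.7, 262.7]
eef_rot: [0.994, 0.113, -0.0, 0.0]
force: [2.1, 0.3, -0.5]
gripper_width: 0.4
t 4.5 riser xy -3.8 -33.7 tip z 63.7 toolx deg 12.98 F riser 2.1 -0.2 -0.5 w 0.4
```

Contact force is about 2 N, as expected, so I'll keep going round.

```bash
python3 -m jog '-0.1 -0.02 0 0 0 0 1; -0.11 -0.04 0 0 0 0 1; -0.08 -0.05 0 0 0 0 1; -0.08 -0.05 0 0 0 0 1; -0.06 -0.08 0 0 0 0 1; -0.06 -0.08 0 0 0 0 1; -0.04 -0.06 0 0 0 0 1; -0.04 -0.07 0 0 0 0 1'
python3 - <<'E'
from h import *;st()
for n,(x0,y0,x1,y1) in dict(scene=(230,200,370,320)).items():
    p,d=env.grab_frame(n);c=cv2.resize(p[y0:y1,x0:x1],None,fx=5,fy=5);cv2.imwrite(f'pics/{n}3z.png',c[:,:,::-1])
E
```

```text
time: 5.5
eef_pos: [549.2, -104.9, 262.7]
eef_rot: [0.994, 0.113, -0.0, 0.0]
force: [0.5, -1.6, -0.6]
gripper_width: 0.5
t 5.5 riser xy -32.1 -10.9 tip z 63.7 toolx deg 12.98 F riser 0.1 -1.7 -0.6 w 0.5
```

View pics/scene3z.png

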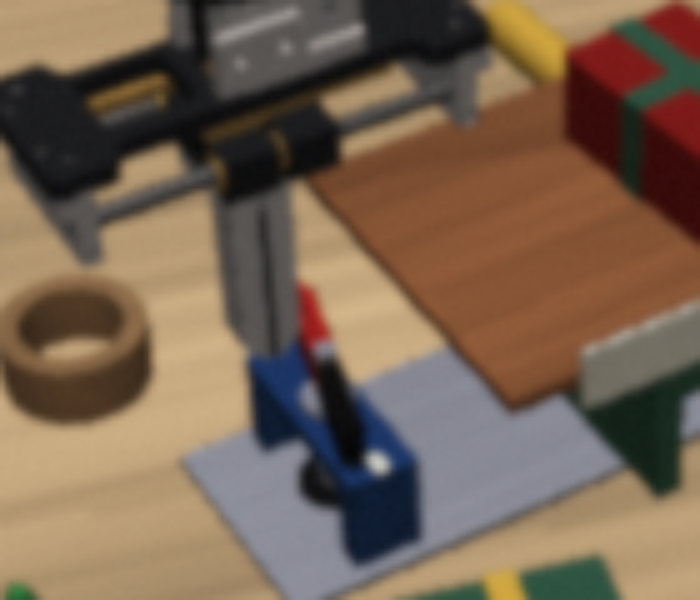

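The red wing is now at about 165°, with the finger behind it and the black wing just short of the mark side. I'll push it a bit further, then lift.

```bash
python3 -m jog '-0.02 -0.08 0 0 0 0 1; -0.02 -0.08 0 0 0 0 1; 0 -0.06 0 0 0 0 1; 0 -0.06 0 0 0 0 1; 0 0 0 0 0 0 1; -0.06 0.1 0 0 0 0 1; 0 0 -0.4 0 0 0 1; 0 0 -0.4 0 0 0 1'
python3 - <<'E'
from h import *;st()
for n,(x0,y0,x1,y1) in dict(scene=(230,200,370,320)).items():
    p,d=env.grab_frame(n);c=cv2.resize(p[y0:y1,x0:x1],None,fx=5,fy=5);cv2.imwrite(f'pics/{n}4z.png',c[:,:,::-1])
E
```

```text
time: 6.55
eef_pos: [542.3, -97.7, 303.0]
eef_rot: [0.994, 0.113, -0.0, -0.0]
force: [0.7, -0.0, 0.1]
gripper_width: 0.5
t 6.55 riser xy -37.2 -2.4 tip z 104.0 toolx deg 12.96 F riser 0.7 -0.2 0.1 w 0.5
```

View pics/scene4z.png

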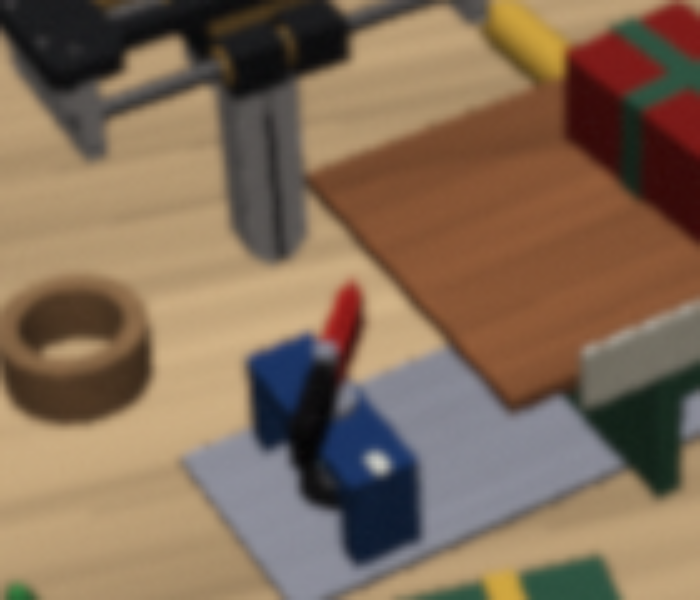

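The finger is up and the black wing now points at about 320°. Next I'll cross over and come down behind it.

```bash
python3 -m jog '0.5 -0.03 0 0 0 0 1; 0.5 -0.03 0 0 0 0 1; 0.52 -0.02 0 0 0 0 1; 0 0 0 0 0 0 1; 0 0 0.2 0 0 0 1; 0 0 0 0 0 0 1'
python3 - <<'E'
from h import *;st()
for n,(x0,y0,x1,y1) in dict(scene=(230,200,370,320)).items():
    p,d=env.grab_frame(n);c=cv2.resize(p[y0:y1,x0:x1],None,fx=5,fy=5);cv2.imwrite(f'pics/{n}5z.png',c[:,:,::-1])
E
```

```text
time: 7.35
eef_pos: [614.6, -76.8, 291.6]
eef_rot: [0.994, 0.113, -0.001, -0.0]
force: [0.5, 0.7, -0.7]
gripper_width: 0.5
t 7.35 riser xy 38.0 1.7 tip z 92.6 toolx deg 12.96 F riser 0.6 0.6 -0.7 w 0.5
```

View pics/scene5z.png

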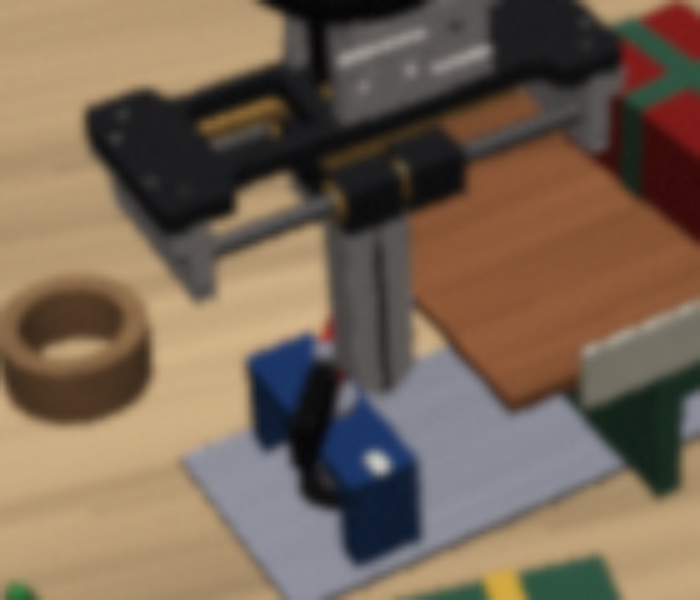

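The finger is above the push side of the black wing with room to spare. I'll descend.

```bash
python3 -m jog '0 0 0.3 0 0 0 1; 0 0 0.3 0 0 0 1; 0 0 0 0 0 0 1; 0 0 0 0 0 0 1'
python3 - <<'E'
from h import *;st()
for n,(x0,y0,x1,y1) in dict(scene=(230,200,370,320)).items():
    p,d=env.grab_frame(n);c=cv2.resize(p[y0:y1,x0:x1],None,fx=5,fy=5);cv2.imwrite(f'pics/{n}6z.png',c[:,:,::-1])
E
```

```text
time: 7.9
eef_pos: [615.7, -76.3, 262.6]
eef_rot: [0.994, 0.113, -0.0, -0.0]
force: [-0.7, -0.4, -0.5]
gripper_width: 0.3
t 7.9 riser xy 39.1 2.0 tip z 63.6 toolx deg 12.99 F riser -0.7 -0.2 -0.5 w 0.3
```

View pics/scene6z.png

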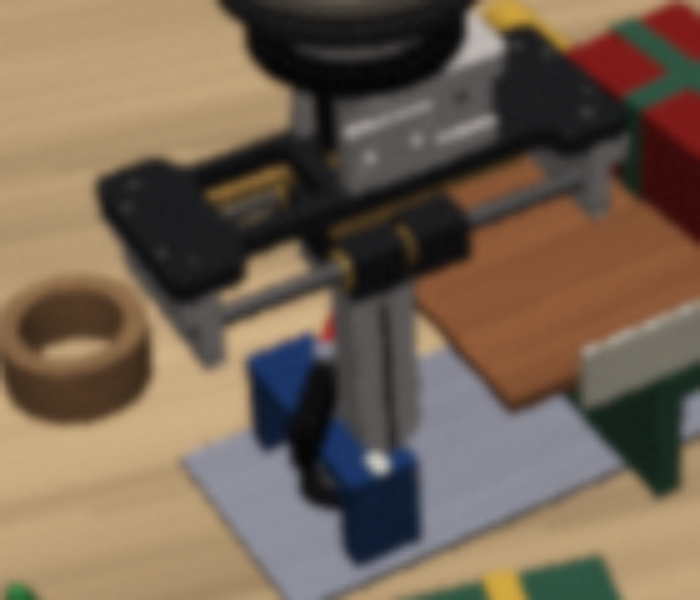

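The finger is down behind the black wing with no contact. Second stroke:

```bash
python3 -m jog '-0.1 0.1 0 0 0 0 1; -0.03 0.12 0 0 0 0 1; -0.07 0.11 0 0 0 0 1; -0.07 0.11 0 0 0 0 1; -0.12 0.08 0 0 0 0 1; -0.12 0.08 0 0 0 0 1; -0.07 0.04 0 0 0 0 1; -0.07 0.04 0 0 0 0 1'; python3 -c "
from h import *;st()"
python3 -m jog '-0.1 0.02 0 0 0 0 1; -0.1 0.01 0 0 0 0 1; -0.1 -0.02 0 0 0 0 1; -0.1 -0.03 0 0 0 0 1;-0.05 -0.03 0 0 0 0 1;-0.05 -0.04 0 0 0 0 1'
python3 - <<'E'
from h import *;st()
for n,(x0,y0,x1,y1) in dict(scene=(230,200,370,320)).items():
    p,d=env.grab_frame(n);c=cv2.resize(p[y0:y1,x0:x1],None,fx=5,fy=5);cv2.imwrite(f'pics/{n}7z.png',c[:,:,::-1])
E
```

```text
time: 8.95
eef_pos: [591.5, -116.8, 262.8]
eef_rot: [0.994, 0.113, 0.0, -0.0]
force: [3.2, 1.4, 0.4]
gripper_width: 0.7
t 8.95 riser xy 6.5 -32.1 tip z 63.8 toolx deg 12.99 F riser 3.5 0.6 0.4 w 0.7
time: 9.7
eef_pos: [566.0, -117.9, 262.7]
eef_rot: [0.994, 0.113, -0.0, 0.0]
force: [1.3, -0.5, -0.8]
gripper_width: 0.3
t 9.7 riser xy -18.6 -27.4 tip z 63.7 toolx deg 12.99 F riser 1.1 -0.8 -0.8 w 0.3
```

View pics/scene7z.png

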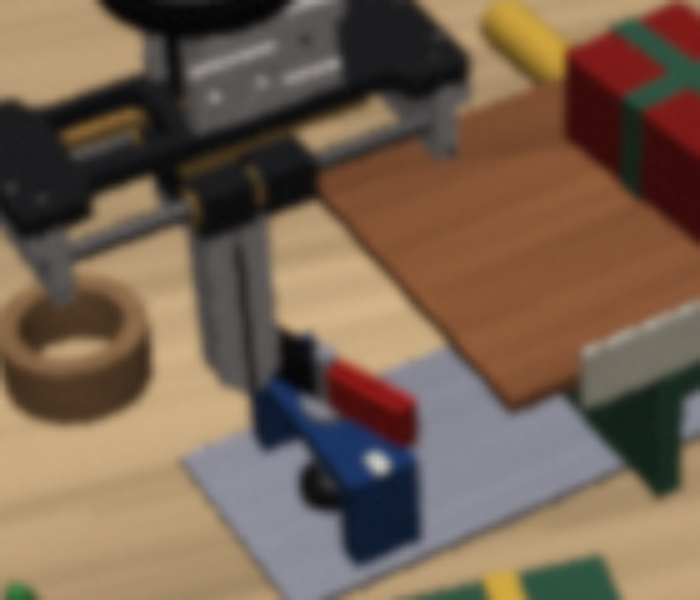

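The red wing is about 25° short of the mark. I'll approach the stop in small steps and watch the force.

```bash
python3 -m jog '-0.06 -0.03 0 0 0 0 1; -0.06 -0.04 0 0 0 0 1; -0.04 -0.03 0 0 0 0 1; 0 -0.02 0 0 0 0 1; 0 0 0 0 0 0 1'; python3 -c "
from h import *;st()"
python3 -m jog '0 -0.02 0 0 0 0 1; 0 -0.02 0 0 0 0 1; 0 0 0 0 0 0 1'
python3 - <<'E'
from h import *;st()
for n,(x0,y0,x1,y1) in dict(scene=(230,200,370,320)).items():
    p,d=env.grab_frame(n);c=cv2.resize(p[y0:y1,x0:x1],None,fx=5,fy=5);cv2.imwrite(f'pics/{n}8z.png',c[:,:,::-1])
E
```

```text
time: 10.38
eef_pos: [556.9, -114.0, 262.6]
eef_rot: [0.994, 0.113, -0.0, -0.0]
force: [-0.3, -1.1, 0.6]
gripper_width: 0.4
t 10.38 riser xy -26.6 -21.5 tip z 63.6 toolx deg 12.99 F riser -0.5 -1.0 0.6 w 0.4
time: 10.75
eef_pos: [556.6, -111.9, 262.6]
eef_rot: [0.994, 0.113, -0.0, -0.0]
force: [-0.4, -2.0, 0.1]
gripper_width: 0.5
t 10.75 riser xy -26.5 -19.5 tip z 63.6 toolx deg 12.99 F riser -0.8 -1.8 0.1 w 0.5
```

View pics/scene8z.png

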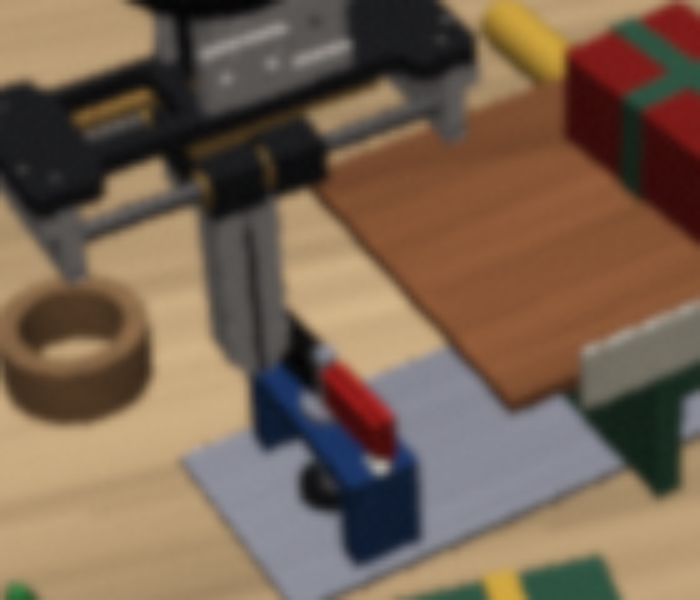

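The red wing is nearly over the mark. Continuing in 1 mm steps.

```bash
for i in 1 2 3; do :; done; python3 -m jog '0 -0.02 0 0 0 0 1; 0 -0.02 0 0 0 0 1; 0 0 0 0 0 0 1'; python3 -c "
from h import *;st()"
python3 -m jog '0 -0.02 0 0 0 0 1; 0 0 0 0 0 0 1'; python3 -c "
from h import *;st()"
```

```text
time: 11.18
eef_pos: [556.1, -109.9, 262.7]
eef_rot: [0.994, 0.113, -0.0, -0.0]
force: [-0.3, -0.4, -0.2]
gripper_width: 0.4
t 11.18 riser xy -26.5 -17.4 tip z 63.7 toolx deg 12.99 F riser -0.4 -0.4 -0.2 w 0.4
time: 11.42
eef_pos: [556.0, -109.3, 262.7]
eef_rot: [0.994, 0.113, 0.0, 0.0]
force: [0.2, -3.4, -1.2]
gripper_width: 0.8
t 11.43 riser xy -26.5 -16.8 tip z 63.7 toolx deg 12.97 F riser -0.5 -3.4 -1.2 w 0.8
```

```bash
python3 -m jog '0 -0.02 0 0 0 0 1; 0 0 0 0 0 0 1'; python3 -c "
from h import *;st()"
python3 -m jog '0 -0.01 0 0 0 0 1; 0 0 0 0 0 0 1'; python3 -c "
from h import *;st()"
```

```text
time: 11.68
eef_pos: [555.8, -108.7, 262.8]
eef_rot: [0.994, 0.113, 0.0, 0.0]
force: [0.7, -7.3, -0.5]
gripper_width: 0.0
t 11.68 riser xy -26.5 -16.2 tip z 63.8 toolx deg 12.96 F riser -1.0 -7.3 -0.5 w 0.0
time: 11.92
eef_pos: [555.7, -108.5, 262.8]
eef_rot: [0.994, 0.113, 0.0, 0.001]
force: [1.7, -8.3, -0.9]
gripper_width: 0.2
t 11.93 riser xy -26.5 -15.9 tip z 63.8 toolx deg 12.94 F riser -0.2 -8.5 -0.9 w 0.2
```

The force is rising as if against the stop. One more millimetre, then I'll look.

```bash
python3 -m jog '0 -0.02 0 0 0 0 1; 0 0 0 0 0 0 1;0 0 0 0 0 0 1'
python3 - <<'E'
from h import *;st()
for n,(x0,y0,x1,y1) in dict(scene=(230,200,370,320)).items():
    p,d=env.grab_frame(n);c=cv2.resize(p[y0:y1,x0:x1],None,fx=5,fy=5);cv2.imwrite(f'pics/{n}9z.png',c[:,:,::-1])
E
```

```text
time: 12.3
eef_pos: [555.6, -107.9, 262.9]
eef_rot: [0.994, 0.113, 0.0, 0.001]
force: [2.0, -10.7, -2.4]
gripper_width: 0.2
t 12.3 riser xy -26.5 -15.3 tip z 63.9 toolx deg 12.92 F riser -0.4 -10.9 -2.4 w 0.2
```

View pics/scene9z.png

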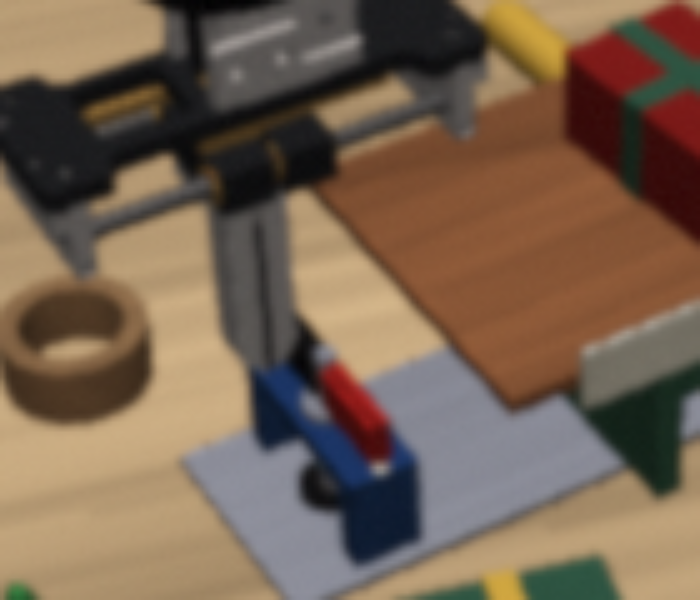

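The red wing is over the mark and the stop takes about 11 N, which is snug. I'll back off, lift, clear the view and check.

```bash
python3 -m jog '0 0.2 0 0 0 0 1; 0 0.1 0 0 0 0 1; 0 0 -0.8 0 0 0 1; 0 0 -0.8 0 0 0 1; 0 0 -0.8 0 0 0 1; 0 0.3 -0.3 0 0 0 1; -0.3 0.8 0 0 0 0 1; -0.3 0.8 0 0 0 0 1'
python3 -m jog '-0.3 0.8 0 0 0 0 1; -0.3 0.8 0 0 0 0 1; -0.3 0.8 0 0 0 0 1; -0.3 0.8 0 0 0 0 1;-0.3 0.8 0 0 0 0 1;0 0 0 0 0 0 1'
python3 - <<'E'
from h import *;st()
for n,(x0,y0,x1,y1) in dict(top=(325,180,425,255)).items():
    p,d=env.grab_frame(n);c=cv2.resize(p[y0:y1,x0:x1],None,fx=6,fy=6,interpolation=cv2.INTER_NEAREST);cv2.imwrite(f'pics/{n}10z.png',c[:,:,::-1]);cv2.imwrite('pics/top10.png',p[:,:,::-1])
    k=masks(p)['red'];k[:200]=0;k[235:]=0;k[:,:345]=0;k[:,385:]=0
    r=cv2.fitLine(np.argwhere(k)[:,::-1].astype(np.float32),cv2.DIST_L2,0,.01,.01).ravel()
    A=ray('top',r[2],r[3],76);B=ray('top',r[2]+10*r[0],r[3]+10*r[1],76);D=B-A
    print('wing',np.rad2deg(np.arctan2(D[1],D[0]))-13, (A[:2]-AX)@Xr,(A[:2]-AX)@Yr,'z',np.median(dep(n,d)[k][:,2]))
E
```

```text
time: 13.35
eef_pos: [550.7, -222.1, 397.2]
eef_rot: [0.994, 0.113, -0.0, -0.0]
force: [-0.6, -0.4, 0.3]
gripper_width: 0.5
time: 14.1
eef_pos: [520.8, -436.3, 396.1]
eef_rot: [0.994, 0.111, -0.001, -0.0]
force: [-0.7, 0.7, 0.5]
gripper_width: 0.4
t 14.1 riser xy -134.3 -327.5 tip z 197.1 toolx deg 12.7 F riser -0.5 0.9 0.5 w 0.4
wing -180.5551122920113 22.431819771763667 0.8445106358194653 z 74.99156955878543
```

View pics/top10z.png

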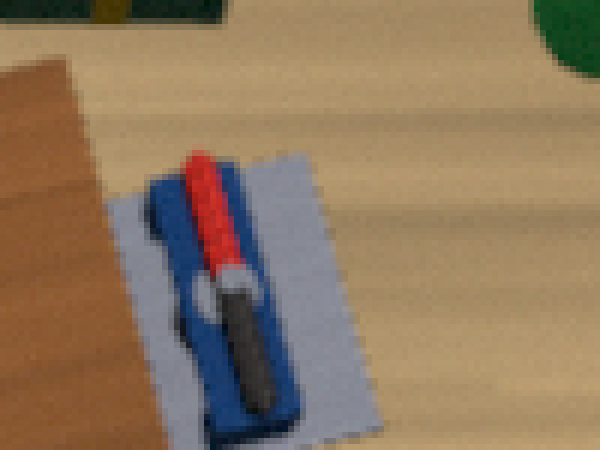

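View pics/top10.png

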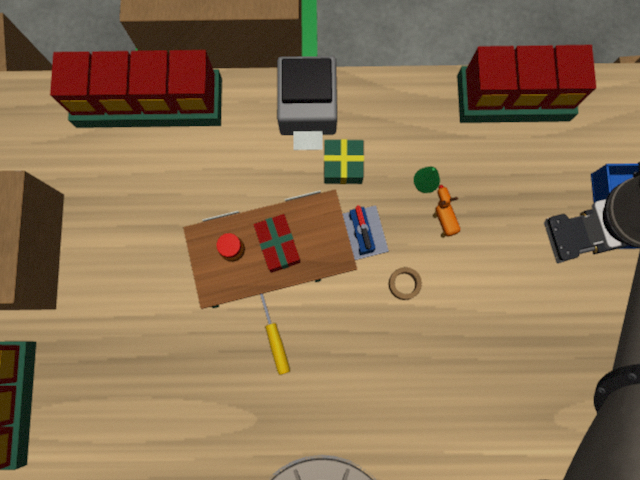

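The top view shows the red wing lying along the bridge over the mark (tip about (358,206)), with every loose item at the same pixels as before. Handing in.

```bash
python3 -c "
from plant import env
print(env.finish_job())"
```

```text
the job is handed in; nothing more can be done
None
```

The wing screw is home, with the red wing over the white mark. I turned it about 290° clockwise in two strokes with a closed fingertip, first behind the red wing and then, after lifting over, behind the black one. The job was handed in at about 14 s.

- **Force:** Pushing took 1–4 N along the way. It rose to about 11 N at the stop, which is in the snug range, and I then backed off and lifted clear.
- **Wing position:** The last top view puts the red wing within about 1° of riser +x. That is also about as finely as I could measure the riser's own angle. The wing tops read about 75 mm, against 76 mm expected when home.
- **Goods:** All the loose items appear exactly where they stood in the first picture. The arm was well away and touching nothing at hand-in.

No check failed. Early estimates of the screw axis and riser angle differed by about 2 mm and 1.5°, within the camera calibration.

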